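Four clicks more suction on the nail-dust collector

ROBOT

A 7-joint arm with a two-finger parallel gripper is mounted at the origin on the work surface. World frame = base frame: x ahead of the robot, y to its left, z up, the work surface at z = 0. Lengths are in m, angles in rad, forces in N, time in s.
With the tool pointing down it reaches from about 0.425 to 0.925 m from the base axis. Payload 6.8 kg.
Tool frame: the origin (TCP) lies at the very end of the fingers, on their centre line; the grasp point (between the pads) lies 19 mm behind it; z points along the fingers, y is the line along which they close (so a half turn about z gives the same grasp; the last joint's range is limited). The gripper opens to 85 mm and grips with 20 to 120 N. Pads are 22 mm wide; open, the fingers measure 114 mm over their backs; the gripper's body (76 mm by 85 mm) begins 54 mm behind the grasp point. The pads swing forward as they close: fully open they stand 13 mm farther back than shut.
Start: joints at [-1.324, 0.477, 0.022, 1.555, -0.011, 1.109, -0.083], TCP at [0.234, 0.633, 0.231] pointing down, gripper open.
Joint ranges: [-2.96, 2.96], [-0.34, 2.1], [-1.41, 1.46], [0.24, 2.44], [-1.37, 4.51], [0.17, 1.92], [-2.96, 2.96]. Speed limits (rad/s): [2.39, 2.39, 3.14, 3.14, 3.14, 3.14, 3.14].

INTERFACE

Orientations are given as a unit quaternion [w, x, y, z].
In Python, from station import bot gives the robot as it stands.
- The arm moves only by the tool apply_moves, never from a script. Its argument "deltas" is a list of rows, each a list of 3 entries, a list of its own where there are three numbers: the closure, from 0 (fully open) to 1 (shut), then the shift along the tool's x, y, z in units of 0.2 m (1.0 is 0.2 m), then the turn about the tool's z in units of 2 pi rad (1.0 is 2 pi rad). A call has 1 to 12 rows; each row is the pose to reach, as a shift and turn from the pose commanded when the call began, along the tool's axes at that moment, turning the shorter way round; what a row does not reach only later rows make up. A row lasts 1/10 s, in which the tool goes at most 50 mm and 8.59 degrees, less where a joint would pass 70% of its speed; a pose out of reach is approached as far as the arm can. A call with a number of a shift or a turn outside -1 to 1 is refused whole. A call with a gripper value outside its range is refused whole. The fingers move at their own pace and stop on an object; "squeeze" is the grip in N (left out, the last holds). Time passes only in rows, so rows that repeat a pose let the fingers close. It gives the time, the measured TCP pose, the force, the opening and the grip force at its end, in the units of the state.
- bot.get_obs(): the state, without advancing time (a new reading comes with each control period).
- bot.read_camera(name): name is "scene" or "top" or "wrist"; returns a dict with "color" (384x512x3 uint8, red, green, blue), "intrinsics" (3x3 intrinsics, pixels), "k1" (the pictures are not rectified: a ray, as slopes to the right and down, at radius r is drawn at 1 + k1 r^2 times it, then the intrinsics apply), "pose" (4x4, takes a point from camera to world coordinates); the wrist camera has in their place "hand_eye" (4x4, takes a point from camera to tool coordinates, whose origin is the TCP and whose axes are the flange's). Camera axes: x right, y down, z forward; pixel columns grow to the right and rows downward; lengths in m; the calibration is good to about 2 mm. A picture is of the moment at which its call begins: read the wrist's pose just before it. There is no depth.
- bot.hand_in(): hands the job in; it is judged then, once.
Trained networks look in a picture, given as the dict that the camera call returned (one of the last four; its "shot" number tells which), for a name from the list of things; names that differ only in an ending like _2 or _b are one class to them, and where a whole thing is asked for, a point or a joint stands for the part that bears it (a point fixed in the world has none). Each returns a list of dicts, best first, with "confidence" (0 to 1); they miss things now and then, are a little off and sometimes report something else, mostly with a low value. They report only what shows in the picture. A call takes as long as a camera call.
- bot.look_for(picture, target): "point" ([x, y, z] in m, in world coordinates, good to about 4 mm: the middle of the surface that is visible of it).
The state is a dict: "t": time; "q": joint angles; "joint_vel": joint speeds; "joint_torque": joint torques, N m; "eef_pos": TCP position; "tool_rot": TCP orientation; "contact_force": force on the tool from outside, world axes, zero at the start; "torque": the same for the moment, N m; "gripper_width": opening from 0.0 (shut) to 1.0 (fully open); "grasp_force": force on a finger pad.
Only numpy, scipy, OpenCV 4.12 (cv2) and the standard library are available. Lean on these libraries where they do the work, as an engineer would, in place of code of your own. Each camera call takes 0.05 s, during which the arm holds its last target. There are 200 camera calls.

TASK

The nail-dust collector on the windowsill is set too low: turn its click-stop suction dial exactly four clicks clockwise (seen from above) from where it now stands. Push the dial's raised bar round with a fingertip, gently and without pinching it, stop on the fourth click without running past it, and then take the hand away. Leave the bottles, buffer block, nail file and the caddy's half-open bin as they are.

Things in the scene. Friction and masses are not known exactly. Their poses are not given: they have to be found in the camera images.
- collector: nail-dust collector, fixed, a pale pink box 220 (x) by 300 (y) by 60 mm high with a round fan guard (164 mm across, centre x 0, y +52 mm, 4 mm proud) in its top. Origin: centre of its underside; front faces its -x, z up. The dial's axis is at x 0, y -98 mm, ringed by a white disc (89 mm across) with eight black dots growing clockwise, one per click stop
- suction_dial (a joint): dial angle, rad, growing clockwise from above; stops every 0.5236 (30 deg) from 0 to 3.665, end stops just beyond; starts at one of the first three. At 0 the pointer is 105 deg anticlockwise of the collector's +x. Leaving a stop takes up to 0.08 N m, falling to nothing at the crest halfway; past it the dial snaps to the next stop and stays; short of it, let go, it springs back
- dial_axis (a point): point on the dial's vertical axis at the top face of its bar, 86.5 mm above the sill; x along the bar to the pointer end, z up. Dial: mid-grey disc 60 mm across, upper face 67.5 mm above the sill (7.5 above the collector's top), with a raised straight black bar across its middle 54 mm long (27 either side of the axis), 11 wide, 19 high above the disc
- dial_tip (a point): top of the bar at its pointer end (the end with the white line), 26 mm from the axis
- bottle_a: empty clear glass polish bottle with a tall black screw cap, 33 mm across, 76 mm high, standing on the sill to the right of the collector near the dial; origin: centre of its underside. Not to be disturbed
- bottle_b: the same in pink glass, standing in the white tray; not to be disturbed
- buffer_block: grey plastic buffer block 95 x 26 x 26 mm lying on the sill to the right of the collector, long axis x; origin: centre of its underside. Not to be disturbed
- nail_file: glass nail file 135 x 13 x 4 mm, flat in the white tray (280 x 170 mm, rim 14 mm high), long axis x; not to be disturbed
- bin_lip (a point): middle of the top edge of the half-open tilt-out bin on the small green caddy (110 x 120 mm, 135 mm high, tools standing in it to about 205 mm); not to be disturbed

How it is judged:
By the outcome, as a careful person would: the job done as asked, in the order asked, and still so for the second after the job is handed in, with the robot touching nothing.
It also fails if it takes over 54 s, if anything falls off the work surface, if the arm or the gripper's body presses on something with over 40 N, if the wrist force passes 120 N, or if a joint passes its speed limit or range.

## Working session

There is one attempt and no reset: what is moved stays moved. The work goes in short steps, Python scripts to look and compute and a tool call to move; the robot and the scene stay as the last step left them, time stands still between calls to the robot, and variables do not carry over. Pictures are saved under pics/ and viewed, at most 13 in all, crops included, and the job is handed in when it is done.

Besides the shell and the picture viewer there is one more tool, called after "Request:" in YAML: its name, and indented under it one key for each argument. apply_moves: Moves the arm, as the interface text tells. Its arguments: {"type":"object","properties":{"deltas":{"type":"array","items":{"type":"array"}},"squeeze":{"type":"number"}},"required":["deltas"]}

```bash
mkdir -p pics; cat > h.py <<'E'
import numpy as np, cv2
from station import bot
def save(p,n): cv2.imwrite(f'pics/{n}.png',p['color'][:,:,::-1])
def proj(p,X,T=None):
    T=p['pose'] if T is None else T
    c=np.linalg.inv(T)@np.append(X,1); s=c[:2]/c[2]; s=s*(1+p['k1']*(s@s)); K=p['intrinsics']
    return K[:2,:2]@s+K[:2,2]
def unproj(p,uv,z,T=None):
    T=np.array(p['pose'] if T is None else T); K=p['intrinsics']
    d=np.linalg.solve(K[:2,:2],np.array(uv)-K[:2,2]); s=d.copy()
    for _ in range(20): s=d/(1+p['k1']*(s@s))
    r=T[:3,:3]@np.append(s,1); return T[:3,3]+r*(z-T[2,3])/r[2]
E
python3 - <<'E'
from h import *
o=bot.get_obs(); print(o['t'],o['eef_pos'],o['tool_rot'])
for n in('top','scene'):
    p=bot.read_camera(n); save(p,n)
    print(n,np.round(p['pose'],3).tolist())
    for t in('collector','suction_dial','dial_axis','dial_tip','bottle_a','buffer_block','bin_lip'):
        print(t,[(np.round(r['point'],3).tolist(),round(r['confidence'],2)) for r in bot.look_for(p,t)[:2]])
a=cv2.imread('pics/top.png')
E
```

```text
0.0 [0.23431634 0.63241098 0.23033161] [-9.49290062e-05  1.76482521e-01  9.84303360e-01 -8.98057590e-04]
top [[0.019, -0.994, 0.109, 0.381], [-1.0, -0.018, 0.008, -0.009], [-0.006, -0.109, -0.994, 1.375], [0.0, 0.0, 0.0, 1.0]]
collector []
suction_dial [([0.522, -0.05, 0.068], 0.52)]
dial_axis [([0.52, -0.049, 0.071], 0.55)]
dial_tip [([0.523, -0.046, 0.069], 0.5)]
bottle_a [([0.435, 0.377, 0.045], 0.53)]
buffer_block [([0.446, -0.161, 0.027], 0.61), ([0.519, 0.049, 0.062], 0.18)]
bin_lip [([0.465, -0.45, 0.057], 0.68), ([0.463, 0.457, 0.012], 0.52)]
scene [[-0.679, 0.57, -0.463, 1.062], [0.734, 0.527, -0.429, 0.502], [-0.001, -0.631, -0.776, 0.996], [0.0, 0.0, 0.0, 1.0]]
collector [([0.541, 0.072, 0.064], 0.56)]
suction_dial [([0.525, -0.041, 0.067], 0.82)]
dial_axis [([0.525, -0.046, 0.068], 0.52)]
dial_tip [([0.527, -0.037, 0.071], 0.77)]
bottle_a [([0.444, 0.389, 0.04], 0.62), ([0.584, -0.14, 0.035], 0.51)]
buffer_block [([0.451, -0.155, 0.021], 0.77)]
bin_lip [([0.461, -0.414, 0.064], 0.41)]
```

View pics/top.png

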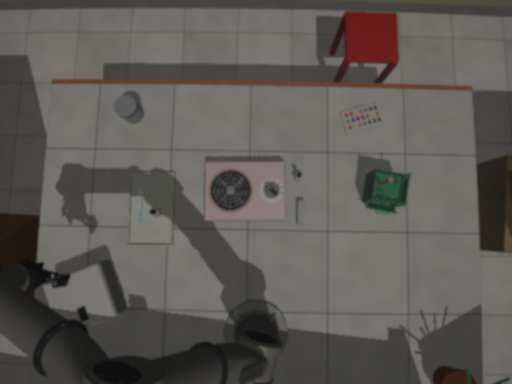

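View pics/scene.png

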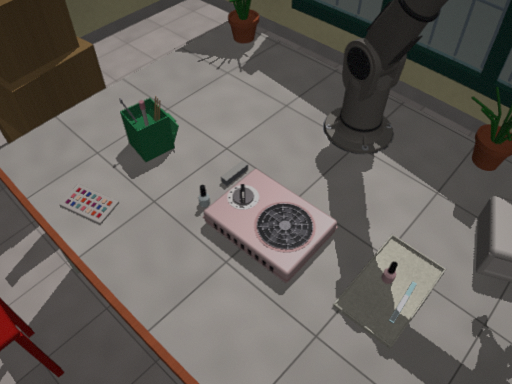

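The top picture shows the collector at columns 205-285, rows 160-220, with the dial at about (271,189). Bottle_a is at (297,172) and the block at (299,210). The scene picture shows the dial at about (243,195). I'll magnify both dials.

```bash
python3 - <<'E'
import cv2,numpy as np
a=cv2.imread('pics/top.png')[154:226,236:308];b=cv2.imread('pics/scene.png')[165:225,190:280]
f=lambda i,w:cv2.resize(i,(w,400),interpolation=cv2.INTER_CUBIC)
cv2.imwrite('pics/dial.png',cv2.convertScaleAbs(np.hstack([f(a,400),f(b,400)]),alpha=1.4))
E
```

```text
(no output)
```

View pics/dial.png

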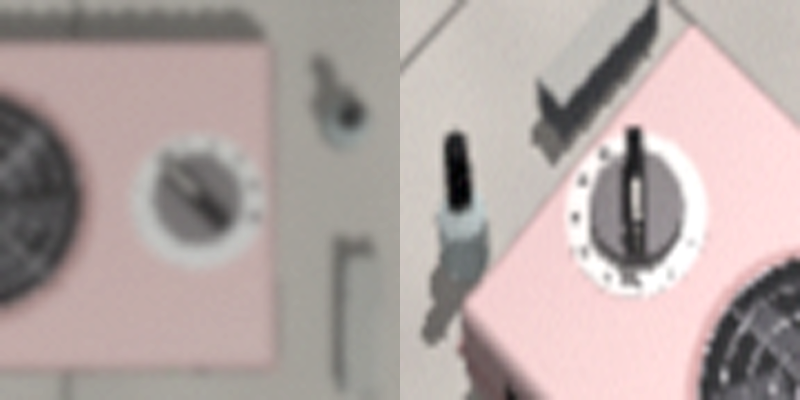

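The white line lies on the +x,+y half of the bar, about 45° anticlockwise of +x. That makes it the third stop, pending a close look. I'm moving above the dial with the fingers shut.

Request:
apply_moves:
  deltas:
    - [1,[-0.82,-0.92,0],0]
    - [1,[-0.82,-0.92,0],0]
    - [1,[-0.82,-0.92,0],0]
    - [1,[-0.82,-0.92,0],0]
    - [1,[-0.82,-0.92,0],0]
    - [1,[-0.82,-0.92,0],0]

```text
t: 1.4
eef_pos: [0.3279, 0.3968, 0.2315]
tool_rot: [0.001, 0.181, 0.983, -0.001]
contact_force: [0.0, 0.0, 0.4]
gripper_width: 0.004
grasp_force: 0.0
```

Request:
apply_moves:
  deltas:
    - [1,[-0.82,-0.92,0],0]
    - [1,[-0.82,-0.92,0],0]
    - [1,[-0.82,-0.92,0],0]
    - [1,[-0.82,-0.92,0],0]
    - [1,[-0.82,-0.92,0],0]
    - [1,[-0.82,-0.92,0],0]

```text
t: 2.0
eef_pos: [0.4162, 0.1682, 0.2317]
tool_rot: [0.001, 0.181, 0.983, -0.0]
contact_force: [-0.2, 0.7, -0.6]
gripper_width: -0.001
grasp_force: 0.0
```

Request:
apply_moves:
  deltas:
    - [1,[-0.7,-0.8,0],0.0686]
    - [1,[-0.7,-0.8,0],0.0686]
    - [1,[-0.7,-0.8,0],0.0686]
    - [1,[-0.7,-0.8,0],0.0686]
    - [1,[-0.7,-0.8,0],0.0686]
    - [1,[-0.7,-0.8,0],0.0686]
    - [1,[-0.7,-0.8,0],0.0686]

```text
t: 2.7
eef_pos: [0.4899, -0.0231, 0.2312]
tool_rot: [-0.0, 0.382, 0.924, 0.0]
contact_force: [0.9, 1.5, -0.6]
gripper_width: 0.001
grasp_force: 0.0
```

```bash
cat >> h.py <<'E'
from scipy.spatial.transform import Rotation as R
def tcp(o):
    T=np.eye(4); w,x,y,z=o['tool_rot']; T[:3,:3]=R.from_quat([x,y,z,w]).as_matrix(); T[:3,3]=o['eef_pos']; return T
def yaw(o): T=tcp(o); return np.degrees(np.arctan2(T[1,0],T[0,0]))
E
python3 - <<'E'
from h import *
o=bot.get_obs(); p=bot.read_camera('wrist'); T=tcp(o)@p['hand_eye']; save(p,'w1')
print(o['t'],o['eef_pos'],yaw(o),o['q'],o['gripper_width'],o['contact_force'])
print(np.round(T,3).tolist(), proj(p,[.522,-.048,.07],T))
np.save('T1.npy',T)
for t in('collector','suction_dial','dial_axis','dial_tip','bottle_a','buffer_block'):
    print(t,[(np.round(r['point'],4).tolist(),round(r['confidence'],2)) for r in bot.look_for(p,t)[:2]])
E
```

```text
2.7 [ 0.48987558 -0.02308028  0.23116275] 135.04861832303055 [-0.49246268  0.17572248  0.46939077  2.01082697 -0.09637736  0.97627708
  0.8110712 ] 0.0009584417978963132 [ 0.92474358  1.4601001  -0.55194896]
[[0.706, 0.673, 0.219, 0.433], [0.708, -0.672, -0.219, 0.034], [-0.0, 0.31, -0.951, 0.373], [0.0, 0.0, 0.0, 1.0]] [261.54764282 213.55696576]
collector [([0.5038, 0.0646, 0.0599], 0.74)]
suction_dial [([0.5138, -0.043, 0.064], 0.98)]
dial_axis [([0.52, -0.0458, 0.0664], 0.69)]
dial_tip [([0.5199, -0.0426, 0.0656], 0.97)]
bottle_a []
buffer_block [([0.4425, -0.1496, 0.0286], 0.9)]
```

View pics/w1.png

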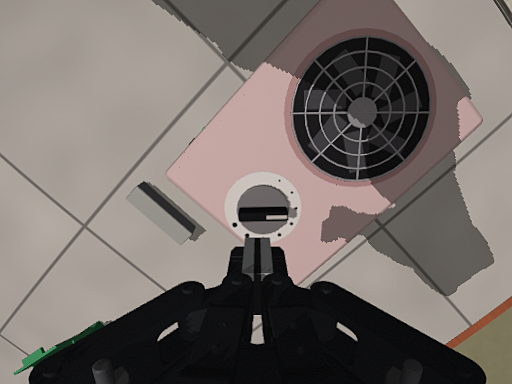

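The bar lies at columns 239-288, rows 207-221, with the white line at its right end. Image right is 45° in the world, so this is stop 2 and the target pointer is at about -75°. Next I'll locate the axis from the bar top and the white ring.

```bash
python3 - <<'E'
from h import *
im=cv2.imread('pics/w1.png'); T=np.load('T1.npy'); p=bot.read_camera('wrist')
g=im[165:245,215:310]
cv2.imwrite('pics/c1.png',cv2.resize(g,None,fx=7,fy=7,interpolation=cv2.INTER_CUBIC))
m=((cv2.cvtColor(g,cv2.COLOR_BGR2GRAY)<60)).astype(np.uint8)
m[68:]=0
n,l,s,c=cv2.connectedComponentsWithStats(m); print([(x.tolist()) for x in s[1:] if x[4]>40])
# collector edges orientation & predicted outline check
for X in([.522,-.048,.0865],[.522+.027*.707,-.048+.027*.707,.0865],[.522-.027*.707,-.048-.027*.707,.0865]): print(proj(p,X,T))
w=(im.min(2)>150).astype(np.uint8); w[:165]=0;w[245:]=0;w[:,:215]=0;w[:,310:]=0
n,l,s,c=cv2.connectedComponentsWithStats(w); k=1+np.argmax(s[1:,4]); print(s[k])
ys,xs=np.where(l==k); P=np.c_[xs,ys].astype(np.int32); h=cv2.convexHull(P)[:,0]
W=np.array([unproj(p,q,.0605,T)[:2] for q in h if q[1]<228])
A=np.c_[2*W,np.ones(len(W))]; s=np.linalg.lstsq(A,(W**2).sum(1),rcond=None)[0]; print('ring centre',s[:2],np.sqrt(s[2]+s[:2]@s[:2]))
E
```

```text
[[23, 42, 51, 15, 588]]
[261.77430626 219.27249962]
[286.9591191  219.27939773]
[236.57371218 219.23961933]
[ 215  165   95   80 4633]
ring centre [ 0.50568652 -0.03443239] 0.0589231017360961
```

View pics/c1.png

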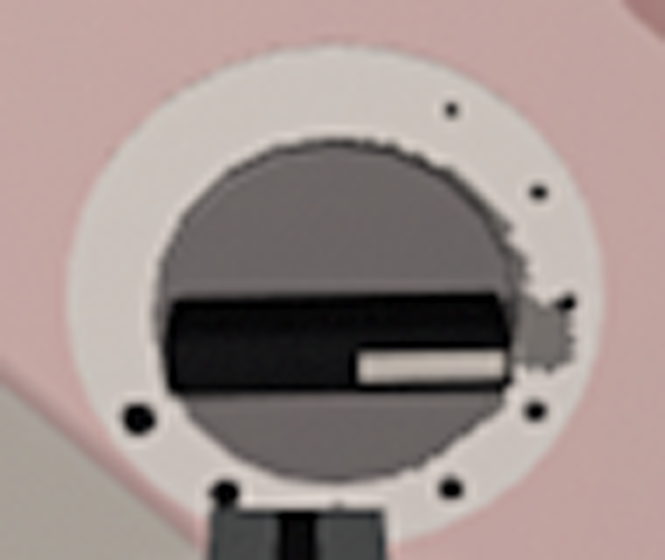

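Axis is at about (0.522, -0.0455) and the pointer is at about 46°. I'll push the bar's tail end with the +x face of the shut fingers, starting about 14 mm behind the bar.

Request:
apply_moves:
  deltas:
    - [1,[-0.346,-0.057,0.2],-0.0026]
    - [1,[-0.346,-0.057,0.4],-0.0026]
    - [1,[-0.346,-0.057,0.5],-0.0026]
    - [1,[-0.346,-0.057,0.5],-0.0026]
    - [1,[-0.346,-0.057,0.6],-0.0026]
    - [1,[-0.346,-0.057,0.7],-0.0026]
    - [1,[-0.346,-0.057,0.76],-0.0026]
    - [1,[-0.346,-0.057,0.785],-0.0026]
    - [1,[-0.346,-0.057,0.785],-0.0026]
    - [1,[-0.346,-0.057,0.785],-0.0026]

```text
t: 4.1
eef_pos: [0.5315, -0.0817, 0.0753]
tool_rot: [0.001, 0.375, 0.927, 0.0]
contact_force: [-0.5, -0.8, 0.1]
gripper_width: 0.005
grasp_force: 0.0
```

```bash
python3 - <<'E'
from h import *
o=bot.get_obs(); p=bot.read_camera('wrist'); T=tcp(o)@p['hand_eye']; save(p,'w2')
print(o['t'],o['eef_pos'],yaw(o),o['contact_force'],o['torque'])
c=np.array([.522,-.0455,.0865]); d=tcp(o)[:3,:3].T@(c-o['eef_pos']); print('axis in tool mm',d*1e3, proj(p,c,T))
r,dd=.018,.0165
for a in range(4,41,4):
    A=np.radians(a); print(a,np.round([(dd-dd*np.cos(A)+r*np.sin(A))/.2,(r-dd*np.sin(A)-r*np.cos(A))/.2],3),round(a/360,4))
E
```

```text
4.1 [ 0.53145934 -0.08165402  0.07529081] 135.92168130990044 [-0.4837638  -0.76798748  0.06921088] [-0.04545429  0.01241594  0.03569721]
axis in tool mm [ 31.93436181  19.40492569 -11.21978843] [297.3682323  206.77197152]
4 [ 0.006 -0.006] 0.0111
8 [ 0.013 -0.011] 0.0222
12 [ 0.021 -0.015] 0.0333
16 [ 0.028 -0.019] 0.0444
20 [ 0.036 -0.023] 0.0556
24 [ 0.044 -0.026] 0.0667
28 [ 0.052 -0.028] 0.0778
32 [ 0.06 -0.03] 0.0889
36 [ 0.069 -0.031] 0.1
40 [ 0.077 -0.032] 0.1111
```

View pics/w2.png

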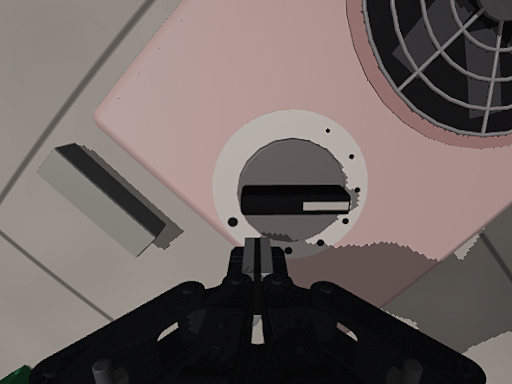

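The picture shows the fingertip at (258,240), clear behind the bar's tail end at (241-270,213). The axis matches the prediction to about 1 mm. I'm closing up to the bar.

Request:
apply_moves:
  deltas:
    - [1,[0.02,0.004,0],0]
    - [1,[0.04,0.006,0],0]
    - [1,[0.055,0.006,0],0]
    - [1,[0.065,0.006,0],0]
    - [1,[0.072,0.006,0],0]
    - [1,[0.076,0.006,0],0]
    - [1,[0.076,0.006,0],0]

```text
t: 4.85
eef_pos: [0.5212, -0.0707, 0.0744]
tool_rot: [0.001, 0.375, 0.927, -0.0]
contact_force: [1.8, -1.2, -1.7]
gripper_width: 0.001
grasp_force: 1.3
```

```bash
python3 - <<'E'
from h import *
o=bot.get_obs()
c=np.array([.522,-.0455,.0865]); d=tcp(o)[:3,:3].T@(c-o['eef_pos']); print(o['t'],d*1e3,yaw(o),o['contact_force'],tcp(o)[:3,:3].T@o['contact_force'])
E
```

```text
4.85 [ 16.96923113  18.67957262 -12.09002533] 135.89213933750028 [ 1.78578281 -1.175014   -1.72141076] [-2.09789994  0.39855189  1.72421153]
```

Light contact, 2 N against the push, as computed. Now I'll push round about the dial axis, 40° first.

Request:
apply_moves:
  deltas:
    - [1,[0.006,-0.006,0],0.0111]
    - [1,[0.013,-0.011,0],0.0222]
    - [1,[0.021,-0.015,0],0.0333]
    - [1,[0.028,-0.019,0],0.0444]
    - [1,[0.036,-0.023,0],0.0556]
    - [1,[0.044,-0.026,0],0.0667]
    - [1,[0.052,-0.028,0],0.0778]
    - [1,[0.06,-0.03,0],0.0889]
    - [1,[0.069,-0.031,0],0.1]
    - [1,[0.077,-0.032,0],0.1111]

```text
t: 5.85
eef_pos: [0.5059, -0.0657, 0.0745]
tool_rot: [0.001, 0.671, 0.741, -0.0]
contact_force: [2.8, -4.7, -2.9]
gripper_width: -0.005
grasp_force: 2.1
```

```bash
python3 - <<'E'
from h import *
o=bot.get_obs(); p=bot.read_camera('wrist'); save(p,'w3')
c=np.array([.522,-.0455,.0865]); d=tcp(o)[:3,:3].T@(c-o['eef_pos']); print(o['t'],d*1e3,yaw(o),tcp(o)[:3,:3].T@o['contact_force'])
E
```

```text
5.85 [ 18.47777312  18.08237388 -12.02162974] 95.67789472988252 [-4.91456758  2.36299004  2.91783848]
```

View pics/w3.png

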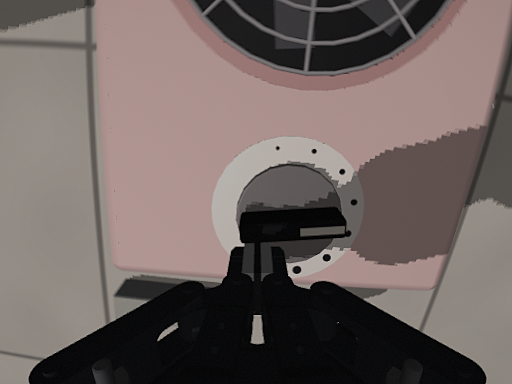

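The bar has been carried round to about 37° and lags the tool by about 4°; contact is flush near the tail. I'm pushing on to 80°.

Request:
apply_moves:
  deltas:
    - [1,[0.006,-0.006,0],0.0111]
    - [1,[0.013,-0.011,0],0.0222]
    - [1,[0.021,-0.015,0],0.0333]
    - [1,[0.028,-0.019,0],0.0444]
    - [1,[0.036,-0.023,0],0.0556]
    - [1,[0.044,-0.026,0],0.0667]
    - [1,[0.052,-0.028,0],0.0778]
    - [1,[0.06,-0.03,0],0.0889]
    - [1,[0.069,-0.031,0],0.1]
    - [1,[0.077,-0.032,0],0.1111]

```text
t: 6.9
eef_pos: [0.4969, -0.0499, 0.0743]
tool_rot: [-0.0, 0.884, 0.468, -0.0]
contact_force: [-0.2, -1.8, -0.8]
gripper_width: -0.002
grasp_force: 0.5
```

```bash
python3 - <<'E'
from h import *
o=bot.get_obs(); p=bot.read_camera('wrist'); save(p,'w4')
c=np.array([.522,-.0455,.0865]); d=tcp(o)[:3,:3].T@(c-o['eef_pos']); print(o['t'],d*1e3,yaw(o),tcp(o)[:3,:3].T@o['contact_force'])
E
```

```text
6.9 [ 17.74525033  18.30909021 -12.26298229] 55.77702328504651 [-1.5710166   0.80796353  0.8131707 ]
```

View pics/w4.png

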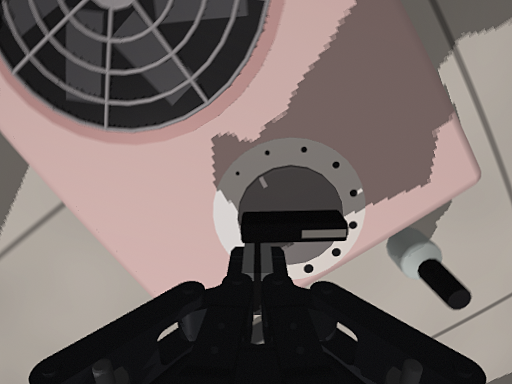

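The bar is still against the finger, right at the third crest, with the force down to 1.6 N. I'll push 32° more, to just past the fourth crest, and hold.

Request:
apply_moves:
  deltas:
    - [1,[0.006,-0.006,0],0.0111]
    - [1,[0.013,-0.011,0],0.0222]
    - [1,[0.021,-0.015,0],0.0333]
    - [1,[0.028,-0.019,0],0.0444]
    - [1,[0.036,-0.023,0],0.0556]
    - [1,[0.044,-0.026,0],0.0667]
    - [1,[0.052,-0.028,0],0.0778]
    - [1,[0.06,-0.03,0],0.0889]
    - [1,[0.06,-0.03,0],0.0889]

```text
t: 7.85
eef_pos: [0.4987, -0.0357, 0.074]
tool_rot: [-0.0, 0.978, 0.208, -0.001]
contact_force: [-0.2, 0.1, -0.1]
gripper_width: 0.002
grasp_force: 0.0
```

```bash
python3 - <<'E'
from h import *
o=bot.get_obs(); p=bot.read_camera('wrist'); save(p,'w5')
c=np.array([.522,-.0455,.0865]); d=tcp(o)[:3,:3].T@(c-o['eef_pos']); print(o['t'],d*1e3,yaw(o),tcp(o)[:3,:3].T@o['contact_force'])
E
```

```text
7.85 [ 17.32165231  18.46101012 -12.52884753] 24.012341346499714 [-0.17239563 -0.17275662  0.12149835]
```

View pics/w5.png

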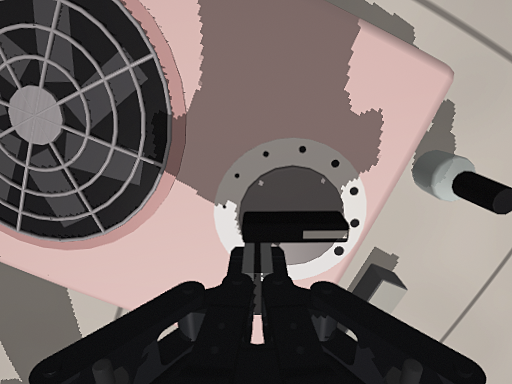

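Force has dropped to zero, so the dial may be mid-snap. I'll hold briefly and look at the bar angle numerically.

Request:
apply_moves:
  deltas:
    - [1,[0,0,0],0]
    - [1,[0,0,0],0]
    - [1,[0,0,0],0]
    - [1,[0,0,0],0]

```text
t: 8.3
eef_pos: [0.499, -0.0362, 0.0743]
tool_rot: [-0.0, 0.978, 0.207, 0.0]
contact_force: [0.4, -0.3, -0.4]
gripper_width: -0.002
grasp_force: 0.0
```

```bash
python3 - <<'E'
from h import *
o=bot.get_obs(); p=bot.read_camera('wrist'); save(p,'w6')
print(o['t'],yaw(o),tcp(o)[:3,:3].T@o['contact_force'])
for n in('w4','w5','w6'):
    g=cv2.imread(f'pics/{n}.png')[185:262,225:370].astype(int)
    m=((g.max(2)<35)).astype(np.uint8); m[60:]=0
    k,l,s,c=cv2.connectedComponentsWithStats(m); j=1+np.argmax(s[1:,4]); ys,xs=np.where(l==j)
    top=[(x,ys[xs==x].min()) for x in range(30,105) if (xs==x).any()]; print(n,s[j],'edge slope deg (clockwise +)',np.degrees(np.arctan(np.polyfit(*np.array(top).T,1)[0])))
E
```

```text
8.3 23.938558328988545 [0.23372159 0.38824555 0.40266813]
w4 [  16   25  106   35 2830] edge slope deg (clockwise +) -1.533497978579204
w5 [  17   26  107   34 2802] edge slope deg (clockwise +) -1.0170358836026796
w6 [  15   26  107   34 2783] edge slope deg (clockwise +) 0.8964468648786219
```

The bar is creeping forward away from the finger (-1.0° to +0.9°) with no contact force, so it is past the crest. I'll wait for it to settle.

Request:
apply_moves:
  deltas:
    - [1,[0,0,0],0]
    - [1,[0,0,0],0]
    - [1,[0,0,0],0]
    - [1,[0,0,0],0]
    - [1,[0,0,0],0]
    - [1,[0,0,0],0]
    - [1,[0,0,0],0]
    - [1,[0,0,0],0]
    - [1,[0,0,0],0]
    - [1,[0,0,0],0]
    - [1,[0,0,0],0]
    - [1,[0,0,0],0]

```text
t: 9.55
eef_pos: [0.4989, -0.0362, 0.0743]
tool_rot: [-0.0, 0.978, 0.207, -0.0]
contact_force: [-0.7, -0.7, -0.5]
gripper_width: -0.001
grasp_force: 0.0
```

```bash
python3 - <<'E'
from h import *
o=bot.get_obs(); p=bot.read_camera('wrist'); save(p,'w7')
print(o['t'],yaw(o),tcp(o)[:3,:3].T@o['contact_force'])
for n in('w2','w6','w7'):
    g=cv2.imread(f'pics/{n}.png')[170:262,225:370].astype(int)
    m=((g.max(2)<35)).astype(np.uint8); m[64:]=0
    k,l,s,c=cv2.connectedComponentsWithStats(m); j=1+np.argmax(s[1:,4]); ys,xs=np.where(l==j)
    top=[(x,ys[xs==x].min()) for x in range(30,105) if (xs==x).any()]; print(n,s[j],'edge slope deg (clockwise +)',np.degrees(np.arctan(np.polyfit(*np.array(top).T,1)[0])))
E
```

```text
9.55 23.91552589054061 [-0.88732931  0.33109104  0.51584418]
w2 [  16   15  109   30 2687] edge slope deg (clockwise +) -0.31133388848358184
w6 [  15   41  107   23 2166] edge slope deg (clockwise +) 0.8964468648786166
w7 [  15   41  107   23 2159] edge slope deg (clockwise +) 0.8035552575589325
```

```bash
python3 - <<'E'
import cv2
g=cv2.imread('pics/w7.png')[130:280,195:385]
cv2.imwrite('pics/c7.png',cv2.convertScaleAbs(cv2.resize(g,None,fx=4,fy=4,interpolation=cv2.INTER_CUBIC),alpha=1.6,beta=20))
E
```

```text
(no output)
```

View pics/c7.png

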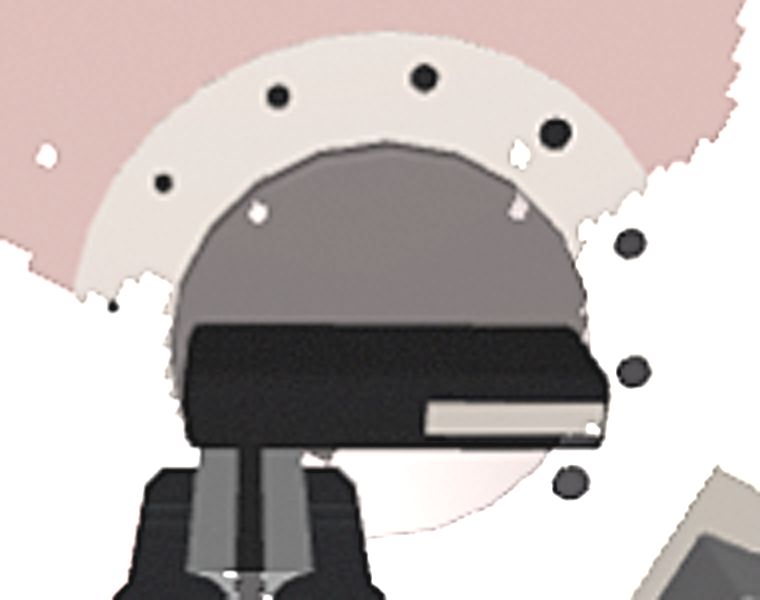

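By the dots, the bar is about 7° short of the seventh dot (633,372), which is the target stop. It is past the crest but at rest there, apparently held by friction. I'll nudge it 6° more, then back off and look.

Request:
apply_moves:
  deltas:
    - [1,[0.003,-0.003,0],0.0056]
    - [1,[0.006,-0.006,0],0.0111]
    - [1,[0.009,-0.008,0],0.0167]
    - [1,[0.009,-0.008,0],0.0167]
    - [1,[0.009,-0.008,0],0.0167]

```text
t: 10.1
eef_pos: [0.5, -0.034, 0.0742]
tool_rot: [0.0, 0.988, 0.156, -0.0]
contact_force: [-0.4, 0.2, -0.0]
gripper_width: -0.001
grasp_force: 0.0
```

```bash
cat >> h.py <<'E'
def slope(n):
    g=cv2.imread(f'pics/{n}.png')[170:262,225:370].astype(int)
    m=((g.max(2)<35)).astype(np.uint8); m[64:]=0
    k,l,s,c=cv2.connectedComponentsWithStats(m); j=1+np.argmax(s[1:,4]); ys,xs=np.where(l==j)
    top=[(x,ys[xs==x].min()) for x in range(35,95) if (xs==x).any()]; return s[j],np.degrees(np.arctan(np.polyfit(*np.array(top).T,1)[0]))
E
python3 - <<'E'
from h import *
o=bot.get_obs(); p=bot.read_camera('wrist'); save(p,'w8')
c=np.array([.522,-.0455,.0865]); d=tcp(o)[:3,:3].T@(c-o['eef_pos']); print(d)
print(o['t'],yaw(o),tcp(o)[:3,:3].T@o['contact_force'],slope('w8'))
E
```

```text
[ 0.0174356   0.01772524 -0.01225316]
10.1 17.919700368924 [-0.30372689 -0.26762675  0.04905487] (array([  16,   40,  106,   24, 2199], dtype=int32), np.float64(1.7124729109989878))
```

The bar has now turned 120° from the start with zero force. I'm backing off and lifting.

Request:
apply_moves:
  deltas:
    - [1,[-0.02,0,0],0]
    - [1,[-0.05,0,0],0]
    - [1,[-0.08,0,0],0]
    - [1,[-0.08,0,-0.1],0]
    - [1,[-0.08,0,-0.3],0]
    - [1,[-0.08,0,-0.5],0]
    - [1,[-0.08,0,-0.7],0]
    - [1,[-0.08,0,-0.78],0]
    - [1,[-0.08,0,-0.78],0]
    - [1,[-0.08,0,-0.78],0]

```text
t: 11.15
eef_pos: [0.4841, -0.0387, 0.2297]
tool_rot: [-0.001, 0.988, 0.156, -0.0]
contact_force: [0.7, -0.6, 0.3]
gripper_width: 0.003
grasp_force: 0.0
```

```bash
python3 - <<'E'
from h import *
o=bot.get_obs(); p=bot.read_camera('wrist'); T=tcp(o)@p['hand_eye']; save(p,'w9')
print(o['t'],o['eef_pos'],yaw(o),o['contact_force'])
c=np.array([.522,-.0455,.0865]);u,v=proj(p,c,T).astype(int);print(u,v)
for a in(-44,-74): print(a,proj(p,c+.026*np.array([np.cos(np.radians(a)),np.sin(np.radians(a)),0]),T))
y0=max(v-60,0);x0=max(u-70,0);print(x0,y0)
g=p['color'][y0:y0+110,x0:x0+140,::-1]
cv2.imwrite('pics/c9.png',cv2.convertScaleAbs(cv2.resize(g,None,fx=5,fy=5,interpolation=cv2.INTER_CUBIC),alpha=1.3,beta=20))
E
```

```text
11.15 [ 0.48408591 -0.03865742  0.22971149] 17.91905735257061 [ 0.67224327 -0.58123295  0.27674394]
276 148
-44 [299.91626408 136.54819169]
-74 [302.42356336 149.92840849]
206 88
```

View pics/c9.png

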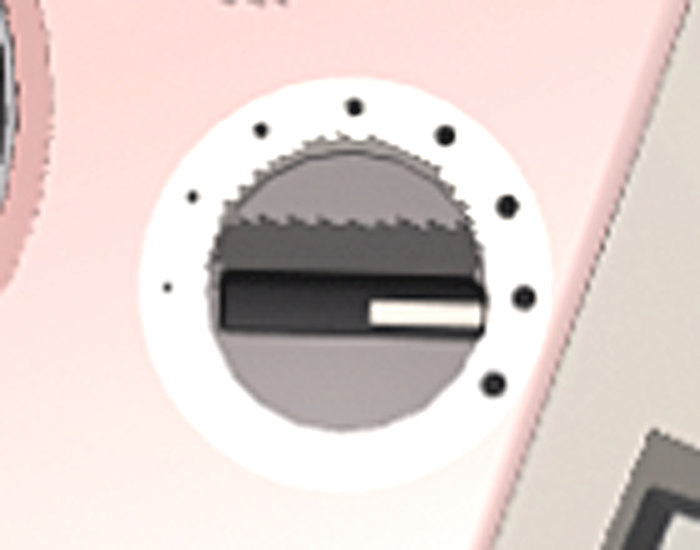

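The pointer settled on the seventh dot, at (524,297) in the crop. It started on the third, so that is four clicks, and the hand is clear. Handing in.

```bash
python3 -c "
from station import bot
print(bot.hand_in())"
```

```text
the job is handed in; nothing more can be done
None
```

The dial is now on its seventh dot, four clicks clockwise from the third where it started; the hand is lifted clear, no other item was touched, and the job was handed in at about 11 s.

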